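# Fit and lock the access cover of a control box

## Robot

A 7-joint arm with a two-finger parallel gripper is mounted at the origin on a cart in front of the work surface, level with it; the furniture and walls round the work are solid. World frame = base frame: x ahead of the robot, y to its left, z up, the work surface at z = 0. Lengths are in mm, angles in rad, forces in N, time in s.
With the tool pointing down it reaches from about 400 to 875 mm from the base axis. Payload 4.4 kg.
Tool frame: the origin (TCP) lies midway between the tips of the shut fingers; the grasp point (between the pads) lies 19 mm behind it; z points along the fingers, y is the line along which they close (so a half turn about z gives the same grasp; the last joint's range is limited). The gripper opens to 85 mm and grips with 20 to 120 N. Pads are 22 mm wide; open, the fingers measure 114 mm over their backs; the gripper's body (76 mm by 85 mm) begins 54 mm behind the grasp point. The pads swing forward as they close: fully open they stand 13 mm farther back than shut.
Start: joints at [1.093, 0.628, 0.038, 1.517, -0.027, 0.996, -0.02], TCP at [260.197, -595.664, 231.313] pointing down, gripper open.
Joint ranges: [-3.06, 3.06], [-0.37, 2.12], [-1.25, 1.32], [0.18, 2.47], [-1.1, 4.24], [0.23, 1.98], [-2.94, 2.94]. Speed limits (rad/s): [2.57, 2.57, 3.14, 3.14, 3.14, 3.14, 3.14].

## Interface

Orientations are given as [roll, pitch, yaw] about the fixed x, y, z axes, in that order (R = Rz(yaw) Ry(pitch) Rx(roll)).
In Python, from cell import read_state, get_image, finish_job gives the robot as it stands.
- The arm moves only by the tool send_rows, never from a script. Its argument "series" is a list of rows, each an object of numbers: "ax", "ay", "az": the turn, a rotation vector about the tool's x, y, z in rad; "dx", "dy", "dz": the shift along the tool's x, y, z in cm; "hand": the closure, from 0 (fully open) to 1 (shut). In form: [{"ax": .., "ay": .., "az": .., "dx": .., "dy": .., "dz": .., "hand": ..}, ...]. A call has 1 to 10 rows; each row is the pose to reach, as a shift and turn from the pose commanded when the call began, along the tool's axes at that moment; what a row does not reach only later rows make up. A row lasts 1/10 s, in which the tool goes at most 50 mm and 8.59 degrees, less where a joint would pass 70% of its speed; a pose out of reach is approached as far as the arm can. A call with a gripper value outside its range is refused whole. The fingers move at their own pace and stop on an object; the grip force is fixed at half the most. Time passes only in rows, so rows that repeat a pose let the fingers close. It gives the time, the measured TCP pose, the force, the opening and the grip force at its end, in the units of the state.
- read_state(): the state, without advancing time (a new reading comes with each control period).
- get_image(name): name is "scene" or "top" or "wrist"; returns a dict with "pixels" (400x640x3 uint8, red, green, blue), "mtx" (3x3 intrinsics, pixels), "k1" (the pictures are not rectified: a ray, as slopes to the right and down, at radius r is drawn at 1 + k1 r^2 times it, then the intrinsics apply), "R" (3x3) and "t" (3): a world point X has camera coordinates R X + t. Camera axes: x right, y down, z forward; pixel columns grow to the right and rows downward; lengths in mm; the calibration is good to about 2 mm. A picture is of the moment at which its call begins. There is no depth.
- finish_job(): hands the job in; it is judged then, once.
The state is a dict: "clock": time; "qpos": joint angles; "qd": joint speeds; "tau": joint torques, N m; "eef_pos": TCP position; "tool_rot": TCP orientation; "force": force on the tool from outside, world axes, zero at the start; "torque": the same for the moment, N m; "width": finger opening in mm; "gripper_force": force on a finger pad.
Only numpy, scipy, OpenCV 4.12 (cv2) and the standard library are available. Lean on these libraries where they do the work, as an engineer would, in place of code of your own. Each camera call takes 0.05 s, during which the arm holds its last target. There are 200 camera calls.

## Task

Fit the yellow access cover on the rim of the grey control box, push its spring-loaded wing stud in through the slot of the catch below, turn it a quarter turn clockwise and let it spring back so that it locks. Press slowly, feel for the bottom of the catch and never force the stud or the cover, and leave the mug, the tape measure and the ferrule where they are.

Things in the scene. Friction and masses are not known exactly. Their poses are not given: they have to be found in the camera images.
- box: Grey control box, 132 (x) x 166 (y) x 46 mm high, fixed to the bench. Origin at the centre of its underside. On its top stands an open rectangular aluminium rim; inside the rim lies a steel catch with a slot.
- port (a point): Centre of the box's rim, level with its rounded upper edge, 68 mm above the box's origin; axes as the box. The rim is 90 (x) x 114 (y) mm outside, 22 mm high. A fitted cover rests with the inside of its top on this edge, its origin 20 mm below this point (48 mm above the box's origin).
- slot (a point): Centre of the catch's slot at its middle setting, 19 mm below the rim's edge: 46 mm along the box's x, 12 mm wide. The catch's depth is adjusted: it really lies up to 7 mm higher or lower, which is not measured. Under its plate (3 mm) the cross bar can turn only clockwise, a quarter turn to a stop, past a 2.5 mm hump into a notch; a rubber floor limits the depth.
- cover: Loose yellow sheet-metal cover, 99 (x) x 123 (y) x 23 mm high, 0.33 kg with its stud: a flat top 3 mm thick and a 20 mm skirt, 93 x 117 mm inside (1.5 mm of play all round on the rim). Stands on its skirt on the bench. Origin at the centre of the skirt's lower edge; top face 23 mm above. Its long side goes along the box's long side, either way round.
- wing (a point): Centre of the stud's black wing: an upright flat grip 46 mm long (its own x), 12 mm thick (its y), 26 mm high, on a steel stalk through the centre of the cover. With the stud out this point is 55 mm above the cover's top face, 42 mm of it free under the wing. The stud is captive, so the cover can be carried by the wing.
- cross_bar (a point): Centre of the steel cross bar at the stud's lower end, under the cover, parallel to the wing: 40 mm long (x), 7 mm wide, 5 mm high. With the stud out it is 66.5 mm below the wing's centre, its lower face 11 mm below the inside of the cover's top.
- stud (a joint): How far the stud is pressed into the cover, m: 0 out, at most 0.029. Its spring resists with 3 N at 0 and 250 N/m more. On a fitted cover the bar is clear to turn from 0.0185 and meets the floor (a sudden rise of force) at 0.020, both +-0.007 with the catch's setting. Turned home and let go, it springs back to 0.016 +-0.007.
- stud_turn (a joint): Turn of the stud in the cover, rad, growing clockwise seen from above: 0 open (wing along the cover's short side x, towards the red marks), 1.57 locked (wing along the cover's long side, towards the white marks). A little friction holds it.
- mug: Bystander: light grey mug, 72 x 101 x 92 mm, origin at the centre of its underside.
- tape_measure: Bystander: yellow and black tape measure, 72 x 79 x 36 mm, origin at the centre of its underside.
- ferrule: Bystander: steel pipe ferrule, 46 mm wide, 30 mm high, origin at the centre of its underside.
There are look-alikes about, which are no part of the job. Of the things that look like the box, the larger one is meant.

How it is judged (in metres and radians):
On the way, in this order (a step that is already met when the one before it is completed fails the run):
1. the cover sits flat on the rim of the box, its stud still in the open position (z of cover in the frame of box below 0.0505 m and horizontal distance between cover and box below 0.005 m and angle between the x axis of cover and the x axis of box, either way round below 0.1 rad and value of joint stud_turn below 0.35 rad), for 0.1 s.
2. the stud is pushed in through the slot, still unturned, on the fitted cover (value of joint stud above 0.0105 m and value of joint stud_turn below 0.35 rad and z of cover in the frame of box below 0.0505 m), for 0.1 s.
At the end, for the whole second after the job is handed in: The cover sits flat on the rim (its origin 45.5 to 50.5 mm above the box's, within 5 mm sideways and 0.1 rad), the stud is turned 1.4 to 1.74 rad and has sprung back into its notch (pressed 7.5 to 24.5 mm), everything at rest and let go (z of cover in the frame of box between 0.0455 and 0.0505 m and horizontal distance between cover and box below 0.005 m and angle between the x axis of cover and the x axis of box, either way round below 0.1 rad and value of joint stud_turn between 1.4 and 1.74 rad and value of joint stud between 0.0075 and 0.0245 m and linear speed of cover below 0.02 m/s); the robot touches nothing.
It fails at once if the cover or its stud is forced against the box or the catch with more than 38 N (contact force between cover and box above 38 N).
It fails at once if the mug is moved by more than 2 cm (distance of mug from where it was at the start of the episode above 0.02 m).
It fails at once if the tape measure is moved by more than 2 cm (distance of tape_measure from where it was at the start of the episode above 0.02 m).
It fails at once if the ferrule is moved by more than 2 cm (distance of ferrule from where it was at the start of the episode above 0.02 m).
It also fails if it takes over 59 s, if anything falls off the work surface, if the arm or the gripper's body presses on something with over 40 N, if the wrist force passes 120 N, or if a joint passes its speed limit or range.

## Working session

There is one attempt and no reset: what is moved stays moved. The work goes in short steps, Python scripts to look and compute and a tool call to move; the robot and the scene stay as the last step left them, time stands still between calls to the robot, and variables do not carry over. Pictures are saved under pics/ and viewed, at most 10 in all, crops included, and the job is handed in when it is done.

Besides the shell and the picture viewer there is one more tool, called after ">>>" by a JSON object that holds its "name" and its "arguments", one argument or row to a line. send_rows: Moves the arm, as the interface text tells. Its arguments: {"type":"object","properties":{"series":{"type":"array","items":{"type":"object","properties":{"ax":{"type":"number"},"ay":{"type":"number"},"az":{"type":"number"},"dx":{"type":"number"},"dy":{"type":"number"},"dz":{"type":"number"},"hand":{"type":"number"}}}}},"required":["series"]}

```bash
mkdir -p pics; ls; python3 - <<'E'
from cell import *
import cv2,json
s=read_state();print(s)
for n in("scene","top"):
    d=get_image(n);cv2.imwrite(f"pics/{n}0.png",d["pixels"][:,:,::-1]);print(n,d["mtx"],d["k1"],d["R"],d["t"])
E
```

```text
pics
{'clock': 0.0, 'qpos': array([ 1.09321744,  0.62927931,  0.03844583,  1.51834062, -0.02698858,
        0.99627344, -0.01998616]), 'qd': array([ 0.00239517, -0.00074322, -0.00077751,  0.00081148,  0.0006781 ,
        0.00225308, -0.00066891]), 'tau': array([-9.78462231e-05, -5.63403189e+01,  1.22618482e+00, -1.93445671e+01,
        1.10363035e-02,  1.05649960e-02, -4.28250544e-06]), 'eef_pos': array([ 259.9408558 , -595.1122624 ,  230.44119789]), 'tool_rot': array([-3.13981027e+00,  3.11330002e-05,  4.11796457e-01]), 'force': array([-0.17493284, -0.23109942, -1.02280837]), 'torque': array([-0.02508385,  0.00687184, -0.0312141 ]), 'gripper_force': 0.0, 'width': 85.10395125894719}
scene [[363.72054614   0.         316.64281297]
 [  0.         363.72054614 195.95336515]
 [  0.           0.           1.        ]] -0.07510246480135141 [[ 0.80417045 -0.59434786 -0.00777828]
 [-0.39495602 -0.52451639 -0.75424949]
 [ 0.44420674  0.60961723 -0.65654185]] [-370.21839749  305.24277346  599.18098557]
top [[466.96472051   0.         309.08863543]
 [  0.         466.96472051 196.44837991]
 [  0.           0.           1.        ]] -0.13770714893173988 [[ 0.04643336 -0.99890927  0.00492022]
 [-0.97610128 -0.04641886 -0.21230069]
 [ 0.21229752  0.0050552  -0.977192  ]] [  37.66023382  557.52529021 1096.23303686]
```

View pics/scene0.png

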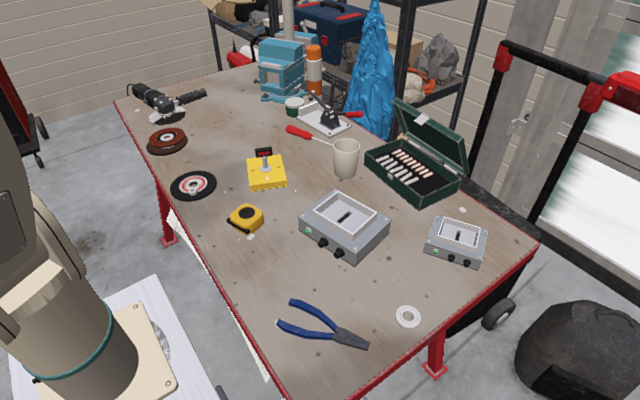

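View pics/top0.png

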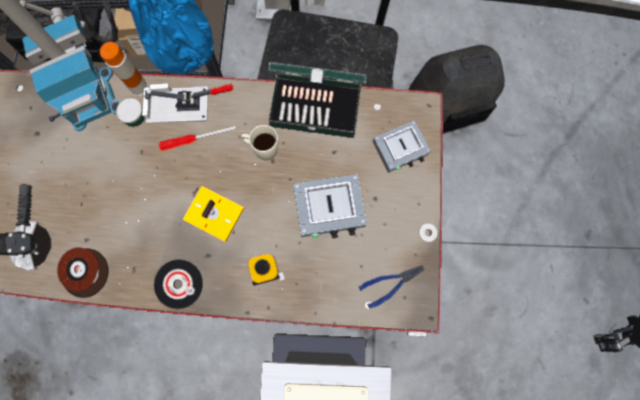

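Scene: the cover with the stalk and wing is at scene (266,172) / top (213,213). The yellow things that could be mistaken for it are the tape measure at scene (245,217) / top (263,268). Box candidates are the larger one at top (330,205) and the smaller look-alike at top (402,146). I choose the yellow plate at (213,213) and the larger box at (330,205), and check both in one close crop.

```bash
cat > h.py <<'E'
from cell import *
import cv2,numpy as np
def rays(d,uv):
    p=cv2.undistortPoints(np.float64(uv).reshape(-1,1,2),d["mtx"],np.array([d["k1"],0,0,0.]),None,None).reshape(-1,2)
    R=np.array(d["R"]);c=-R.T@np.array(d["t"])
    return c,np.c_[p,np.ones(len(p))]@R
def plane(d,uv,z):
    c,r=rays(d,uv);return c+r*((z-c[2])/r[:,2:])
def proj(d,X):
    p=np.float64(X).reshape(-1,3)@np.array(d["R"]).T+d["t"];q=p[:,:2]/p[:,2:];q*=1+d["k1"]*(q**2).sum(1,keepdims=True)
    return q*np.diag(d["mtx"])[:2]+np.array(d["mtx"])[:2,2]
def yellow(d):
    h=cv2.cvtColor(d["pixels"],cv2.COLOR_RGB2HSV);return cv2.inRange(h,(20,140,90),(35,255,255))
def rect(P):
    (x,y),(w,h),a=cv2.minAreaRect(np.float32(P[:,:2]));return np.round([x,y,w,h,a],1)
E
python3 - <<'E'
from h import *
d=get_image("top");m=yellow(d)
for c in cv2.findContours(m,0,1)[0]:
    if cv2.contourArea(c)>150: print(cv2.boundingRect(c),rect(plane(d,c.reshape(-1,2),23)))
g=d["pixels"]
h=cv2.cvtColor(g,cv2.COLOR_RGB2HSV)
a=g[170:250,170:250];b=g[165:245,290:370]
cv2.imwrite("pics/crop.png",cv2.resize(np.hstack([a,b]),None,fx=5,fy=5,interpolation=cv2.INTER_CUBIC)[:,:,::-1])
E
```

```text
(249, 254, 29, 30) [376.1 171.   65.   66.1  19.6]
(183, 186, 61, 56) [508.2 306.8 127.1 100.4  65.6]
```

View pics/crop.png

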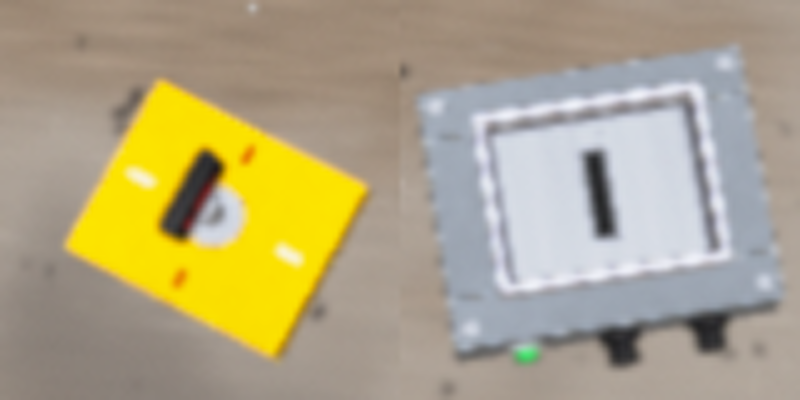

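The crop confirms both choices. The cover has its black wing at crop (190,195), pointing at the red marks, so the stud is open. The larger box has its rim corners at about (473,117), (700,85), (733,258), (503,293) and its slot at (597,193).

```bash
cat >> h.py <<'E'
def go(x,y,z,yawdeg,ref=None):
    s=read_state();p=s["eef_pos"];yw=s["tool_rot"][2];c,n=np.cos(yw),np.sin(yw)
    w=np.array([x,y,z])-p
    az=-((np.radians(yawdeg)-yw+np.pi)%(2*np.pi)-np.pi)
    print("dx %.3f dy %.3f dz %.3f cm az %.4f"%((c*w[0]+n*w[1])/10,(n*w[0]-c*w[1])/10,-w[2]/10,az), "now",np.round(p,1),np.round(s["tool_rot"],4),"t",round(s["clock"],2))
E
python3 - <<'E'
from h import *
d=get_image("top")
q=np.array([[473,117],[700,85],[733,258],[503,293]])
uv=np.c_[290+(q[:,0]-400)/5-.4,165+q[:,1]/5-.4]
P=plane(d,uv,68);print(P[:,:2].round(1),P.mean(0).round(1),rect(P))
o=np.array([[420,97],[737,47],[780,300],[458,353]])
P=plane(d,np.c_[290+(o[:,0]-400)/5-.4,165+o[:,1]/5-.4],46);print(P.mean(0).round(1),rect(P))
s=np.array([[585,150],[605,150],[613,237],[593,238]])
P=plane(d,np.c_[290+(s[:,0]-400)/5-.4,165+s[:,1]/5-.4],49);print('slot',P.mean(0).round(1),rect(P))
w=np.array([[195,197]])
print('wing top',plane(d,np.c_[170+w[:,0]/5-.4,170+w[:,1]/5-.4],91).round(1))
go(480,-100,231,90)
E
```

```text
[[574.1  76.8]
 [595.7 -34.8]
 [509.5 -53.4]
 [487.1  58. ]] [541.6  11.7  68. ] [541.8  11.7  89.  114.8  11.4]
[540.9  12.2  46. ] [540.9  11.9 131.2 164.5  12. ]
slot [542.4  12.5  49. ] [542.5  12.5  45.2  10.    7.3]
wing top [[506.  303.7  91. ]]
dx 39.982 dy -36.586 dz -0.027 cm az -1.1590 now [ 260.  -595.3  230.7] [-3.1404 -0.      0.4118] t 0.2
```

>>> {"name": "send_rows", "arguments": {
  "series": [
    {"dx":4,"dy":-3.6,"az":-0.14},
    {"dx":8,"dy":-7.2,"az":-0.28},
    {"dx":12,"dy":-10.8,"az":-0.42},
    {"dx":16,"dy":-14.4,"az":-0.56},
    {"dx":20,"dy":-18,"az":-0.7},
    {"dx":24,"dy":-21.6,"az":-0.84},
    {"dx":28,"dy":-25.2,"az":-0.98},
    {"dx":32,"dy":-28.8,"az":-1.12},
    {"dx":36,"dy":-32.4,"az":-1.16},
    {"dx":40,"dy":-36,"az":-1.16}
  ]
}}

```text
invalid input at $.series[0]: expected keys ax, ay, az, dx, dy, dz, hand
```

```bash
python3 -c "
from h import *
go(507,306,200,155.6)"
```

```text
dx 58.707 dy -72.711 dz 3.073 cm az -2.3039 now [ 260.  -595.3  230.7] [-3.1404 -0.      0.4118] t 0.2
```

>>> {"name": "send_rows", "arguments": {
  "series": [
    {"ax":0,"ay":0,"az":-0.14,"dx":4,"dy":-3.6,"dz":0,"hand":0},
    {"ax":0,"ay":0,"az":-0.28,"dx":8,"dy":-7.2,"dz":0,"hand":0},
    {"ax":0,"ay":0,"az":-0.42,"dx":12,"dy":-10.8,"dz":0,"hand":0},
    {"ax":0,"ay":0,"az":-0.56,"dx":16,"dy":-14.4,"dz":0,"hand":0},
    {"ax":0,"ay":0,"az":-0.7,"dx":20,"dy":-18,"dz":0,"hand":0},
    {"ax":0,"ay":0,"az":-0.84,"dx":24,"dy":-21.6,"dz":0,"hand":0},
    {"ax":0,"ay":0,"az":-0.98,"dx":28,"dy":-25.2,"dz":0,"hand":0},
    {"ax":0,"ay":0,"az":-1.1,"dx":32,"dy":-28.8,"dz":0,"hand":0},
    {"ax":0,"ay":0,"az":-1.16,"dx":36,"dy":-32.4,"dz":0,"hand":0},
    {"ax":0,"ay":0,"az":-1.16,"dx":40,"dy":-36,"dz":0,"hand":0}
  ]
}}

```text
clock: 1.2
eef_pos: [467.4, -138.7, 231.4]
tool_rot: [3.141, 0.0, 1.573]
force: [0.7, -1.3, 0.1]
width: 85.4
gripper_force: 0.0
```

```bash
python3 -c "
from h import *
go(507,306,200,155.6)"
```

```text
dx 44.461 dy 4.043 dz 3.144 cm az -1.1431 now [ 467.4 -138.7  231.4] [3.1412e+00 1.0000e-04 1.5727e+00] t 1.2
```

>>> {"name": "send_rows", "arguments": {
  "series": [
    {"ax":0,"ay":0,"az":-0.14,"dx":4.5,"dy":0.4,"dz":0,"hand":0},
    {"ax":0,"ay":0,"az":-0.28,"dx":9,"dy":0.8,"dz":0,"hand":0},
    {"ax":0,"ay":0,"az":-0.42,"dx":13.5,"dy":1.2,"dz":0,"hand":0},
    {"ax":0,"ay":0,"az":-0.56,"dx":18,"dy":1.6,"dz":0,"hand":0},
    {"ax":0,"ay":0,"az":-0.7,"dx":22.5,"dy":2,"dz":0.5,"hand":0},
    {"ax":0,"ay":0,"az":-0.84,"dx":27,"dy":2.4,"dz":1,"hand":0},
    {"ax":0,"ay":0,"az":-0.98,"dx":31.5,"dy":2.8,"dz":1.5,"hand":0},
    {"ax":0,"ay":0,"az":-1.1,"dx":36,"dy":3,"dz":2,"hand":0},
    {"ax":0,"ay":0,"az":-1.14,"dx":40.5,"dy":3,"dz":3,"hand":0},
    {"ax":0,"ay":0,"az":-1.14,"dx":40.5,"dy":3,"dz":3,"hand":0}
  ]
}}

```text
clock: 2.2
eef_pos: [494.2, 272.6, 200.7]
tool_rot: [3.137, -0.004, 2.722]
force: [-0.3, 0.2, -0.1]
width: 85.4
gripper_force: 0.0
```

```bash
python3 -c "
from h import *
d=get_image('wrist');cv2.imwrite('pics/w1.png',d['pixels'][:,:,::-1])
go(507,306,100,155.6)
m=yellow(d)
for c in cv2.findContours(m,0,1)[0]:
    if cv2.contourArea(c)>1000: print(cv2.boundingRect(c),rect(plane(d,c.reshape(-1,2),23)))
"
```

```text
dx 0.448 dy 3.916 dz 10.069 cm az 0.0020 now [495.  268.5 200.7] [ 3.1404e+00 -2.3000e-03  2.7177e+00] t 2.25
(297, 134, 123, 95) [512.3 306.1 122.7  99.7  65.6]
(134, 78, 88, 81) [378.7 168.8  66.9  73.6  18. ]
```

View pics/w1.png

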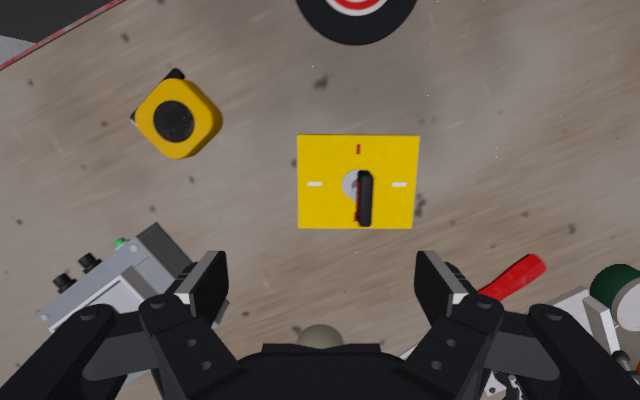

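The wrist view shows the cover at (357,182) with its wing at (365,200), well aligned with the fingers. I move above it and measure again from nearer.

>>> {"name": "send_rows", "arguments": {
  "series": [
    {"ax":0,"ay":0,"az":0,"dx":0.1,"dy":2,"dz":2,"hand":0},
    {"ax":0,"ay":0,"az":0,"dx":0.1,"dy":4,"dz":5,"hand":0},
    {"ax":0,"ay":0,"az":0,"dx":0.1,"dy":4,"dz":6,"hand":0},
    {"ax":0,"ay":0,"az":0,"dx":0.1,"dy":4,"dz":6,"hand":0},
    {"ax":0,"ay":0,"az":0,"dx":0.1,"dy":4,"dz":6,"hand":0}
  ]
}}

```text
clock: 2.75
eef_pos: [512.5, 299.8, 141.8]
tool_rot: [-3.141, 0.001, 2.71]
force: [-0.6, 0.3, 0.3]
width: 85.4
gripper_force: 0.0
```

```bash
python3 -c "
from h import *
d=get_image('wrist');cv2.imwrite('pics/w2.png',d['pixels'][:,:,::-1])
m=yellow(d)
for c in cv2.findContours(m,0,1)[0]:
    if cv2.contourArea(c)>1000: print(cv2.boundingRect(c),rect(plane(d,c.reshape(-1,2),23)))
go(510,306,60,155.6)
print(proj(d,[[510,306,23],[510,306,91]]))
"
```

```text
(254, 131, 151, 114) [512.3 307.5 122.7  99.2  65.3]
(56, 66, 106, 99) [377.4 170.   67.6  78.   17.9]
dx 0.499 dy 0.408 dz 8.238 cm az -0.0055 now [512.8 300.2 142.4] [3.1414e+00 1.2000e-03 2.7102e+00] t 2.8
[[326.2936036  188.61388131]
 [328.06462348 214.17800911]]
```

View pics/w2.png

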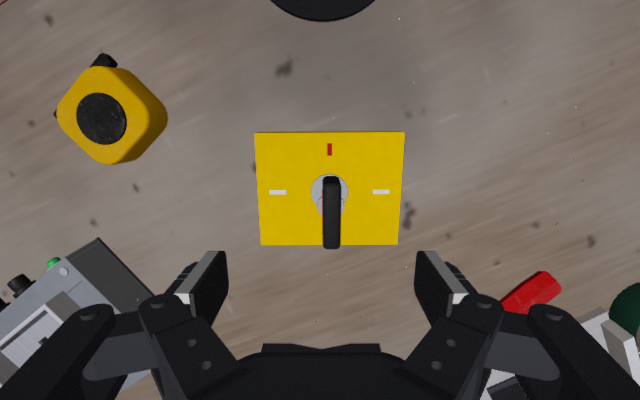

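The wing is centred at about (331,213), between the fingers. I descend and grip.

>>> {"name": "send_rows", "arguments": {
  "series": [
    {"ax":0,"ay":0,"az":-0.005,"dx":0.4,"dy":0.5,"dz":2.5,"hand":0},
    {"ax":0,"ay":0,"az":-0.005,"dx":0.4,"dy":0.5,"dz":5,"hand":0},
    {"ax":0,"ay":0,"az":-0.005,"dx":0.4,"dy":0.5,"dz":7.5,"hand":0.2},
    {"ax":0,"ay":0,"az":-0.005,"dx":0.4,"dy":0.5,"dz":8.2,"hand":0.5},
    {"ax":0,"ay":0,"az":-0.005,"dx":0.4,"dy":0.5,"dz":8.2,"hand":0.8},
    {"ax":0,"ay":0,"az":-0.005,"dx":0.4,"dy":0.5,"dz":8.2,"hand":1},
    {"ax":0,"ay":0,"az":-0.005,"dx":0.4,"dy":0.5,"dz":8.2,"hand":1},
    {"ax":0,"ay":0,"az":-0.005,"dx":0.4,"dy":0.5,"dz":8.2,"hand":1},
    {"ax":0,"ay":0,"az":-0.005,"dx":0.4,"dy":0.5,"dz":8.2,"hand":1},
    {"ax":0,"ay":0,"az":-0.005,"dx":0.4,"dy":0.5,"dz":8.2,"hand":1}
  ]
}}

```text
clock: 3.8
eef_pos: [511.6, 308.0, 60.1]
tool_rot: [3.14, 0.001, 2.717]
force: [0.9, -0.4, 2.4]
width: 10.9
gripper_force: 61.2
```

>>> {"name": "send_rows", "arguments": {
  "series": [
    {"ax":0,"ay":0,"az":0,"dx":0,"dy":0,"dz":-1,"hand":1},
    {"ax":0,"ay":0,"az":0,"dx":0,"dy":0,"dz":-3,"hand":1},
    {"ax":0,"ay":0,"az":0,"dx":0,"dy":0,"dz":-6,"hand":1},
    {"ax":0,"ay":0,"az":0,"dx":0,"dy":0,"dz":-9,"hand":1},
    {"ax":0,"ay":0,"az":0,"dx":0,"dy":0,"dz":-11.5,"hand":1},
    {"ax":0,"ay":0,"az":0,"dx":0,"dy":0,"dz":-12,"hand":1},
    {"ax":0,"ay":0,"az":0,"dx":0,"dy":0,"dz":-12,"hand":1}
  ]
}}

```text
clock: 4.5
eef_pos: [510.5, 307.3, 179.5]
tool_rot: [-3.141, 0.0, 2.717]
force: [0.2, 0.6, -3.7]
width: 11.2
gripper_force: 60.4
```

```bash
python3 -c "
from h import *
s=read_state();print(s['force'],s['width'])
go(541.5,12,180,191.5)
"
```

```text
[ 0.21095802  0.62836614 -3.70336328] 11.231599590927603
dx -14.998 dy -25.631 dz -0.055 cm az -0.6256 now [510.5 307.3 179.5] [-3.1415e+00  2.0000e-04  2.7167e+00] t 4.5
```

>>> {"name": "send_rows", "arguments": {
  "series": [
    {"ax":0,"ay":0,"az":-0.05,"dx":-1,"dy":-1.7,"dz":0,"hand":1},
    {"ax":0,"ay":0,"az":-0.14,"dx":-3,"dy":-5.1,"dz":0,"hand":1},
    {"ax":0,"ay":0,"az":-0.23,"dx":-5.4,"dy":-9.2,"dz":0,"hand":1},
    {"ax":0,"ay":0,"az":-0.32,"dx":-7.8,"dy":-13.3,"dz":0,"hand":1},
    {"ax":0,"ay":0,"az":-0.41,"dx":-10.2,"dy":-17.4,"dz":0,"hand":1},
    {"ax":0,"ay":0,"az":-0.5,"dx":-12.6,"dy":-21.5,"dz":0,"hand":1},
    {"ax":0,"ay":0,"az":-0.58,"dx":-14.2,"dy":-24.3,"dz":0,"hand":1},
    {"ax":0,"ay":0,"az":-0.625,"dx":-15,"dy":-25.6,"dz":0,"hand":1},
    {"ax":0,"ay":0,"az":-0.625,"dx":-15,"dy":-25.6,"dz":0,"hand":1},
    {"ax":0,"ay":0,"az":-0.625,"dx":-15,"dy":-25.6,"dz":0,"hand":1}
  ]
}}

```text
clock: 5.5
eef_pos: [540.8, 12.9, 178.0]
tool_rot: [3.14, -0.002, -2.942]
force: [-0.3, 1.6, -3.9]
width: 10.9
gripper_force: 60.2
```

```bash
python3 -c "
from h import *
go(541.5,12,180,191.5)
for n in('wrist','top','scene'):
    d=get_image(n);z=read_state()['eef_pos'][2]-37;m=yellow(d)
    cv2.imwrite('pics/a_%s.png'%n,d['pixels'][:,:,::-1])
    for c in cv2.findContours(m,0,1)[0]:
        if cv2.contourArea(c)>500: print(n,cv2.boundingRect(c),rect(plane(d,c.reshape(-1,2),z)))
"
```

```text
dx -0.048 dy -0.106 dz -0.198 cm az -0.0016 now [540.8  12.9 178. ] [ 3.1399e+00 -2.3000e-03 -2.9425e+00] t 5.5
wrist (214, 146, 214, 146) [537.   12.3  92.5 121.4  11.3]
wrist (487, 3, 88, 82) [416.6 101.9  39.9  47.6  18. ]
top (249, 254, 29, 30) [369.2 159.6  58.3  59.5  18.1]
top (303, 190, 57, 33) [521.6  12.8  71.7 123.3   9.4]
scene (230, 204, 33, 28) [337.5  50.3  53.8  67.4  18.7]
scene (307, 165, 74, 53) [533.4   6.4 115.4 134.4  10.2]
```

View pics/a_wrist.png

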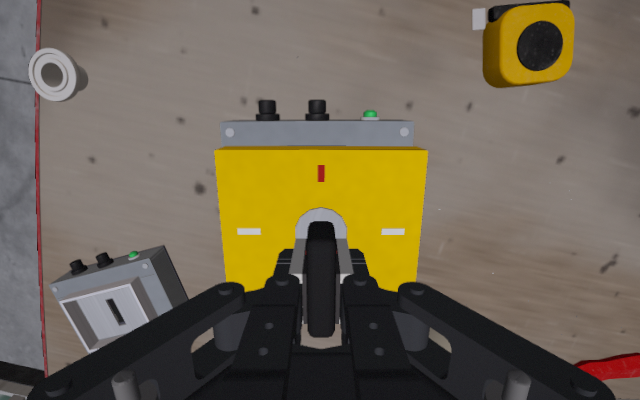

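The cover hangs level and square in the hand. The box's near edge runs from about (221,122) to (414,122). I use that edge to refine the box pose.

```bash
python3 -c "
from h import *
d=get_image('wrist');g=cv2.cvtColor(d['pixels'],cv2.COLOR_RGB2GRAY).astype(int)
cols=[235,245,255,290,340,350,390,400]
rows=[110+np.argmax(np.abs(np.diff(g[110:140,c]))) for c in cols];print(rows)
print([ (r,np.argmax(np.abs(np.diff(g[r,200:250])))+200,np.argmax(np.abs(np.diff(g[r,390:430])))+390) for r in (126,130,134,138,142)])
P=plane(d,np.c_[cols,rows],46);print(P.round(1))
E=plane(d,[[221,123],[414,123]],46);print('box edge',E.round(1),np.linalg.norm(E[0]-E[1]))
v=E[1]-E[0];a=np.arctan2(v[1],v[0]);m=E.mean(0);print(np.degrees(a)-90, m[:2]+66*np.array([np.sin(a),-np.cos(a)]))
C=plane(d,[[216,149],[427,149]],read_state()['eef_pos'][2]-37);v=C[1]-C[0];a=np.arctan2(v[1],v[0]);print('cover',np.linalg.norm(v),np.degrees(a)-90,C.mean(0)[:2]+49.5*np.array([np.sin(a),-np.cos(a)]))
"
```

```text
[np.int64(119), np.int64(117), np.int64(112), np.int64(117), np.int64(117), np.int64(117), np.int64(117), np.int64(119)]
[(126, np.int64(230), np.int64(404)), (130, np.int64(232), np.int64(397)), (134, np.int64(225), np.int64(399)), (138, np.int64(218), np.int64(411)), (142, np.int64(204), np.int64(410))]
[[495.  -68.9  46. ]
 [491.7 -60.8  46. ]
 [486.  -53.1  46. ]
 [484.2 -23.5  46. ]
 [475.8  17.9  46. ]
 [474.1  26.1  46. ]
 [467.1  59.3  46. ]
 [467.   68.   46. ]]
box edge [[500.6 -80.2  46. ]
 [467.7  80.6  46. ]] 164.15871265381787
11.564758480685953 [548.83288089  13.45209501]
cover 119.36484912825398 11.567834422629915 [542.38612973  15.16643608]
```

The box edge is ambiguous here, because the top and wrist views differ by about 4 mm in x. I sidestep 160 mm so that the wrist camera sees the rim unobstructed.

>>> {"name": "send_rows", "arguments": {
  "series": [
    {"ax":0,"ay":0,"az":0,"dx":0,"dy":3,"dz":0,"hand":1},
    {"ax":0,"ay":0,"az":0,"dx":0,"dy":7,"dz":0,"hand":1},
    {"ax":0,"ay":0,"az":0,"dx":0,"dy":11,"dz":0,"hand":1},
    {"ax":0,"ay":0,"az":0,"dx":0,"dy":14,"dz":0,"hand":1},
    {"ax":0,"ay":0,"az":0,"dx":0,"dy":16,"dz":0,"hand":1},
    {"ax":0,"ay":0,"az":0,"dx":0,"dy":16,"dz":0,"hand":1},
    {"ax":0,"ay":0,"az":0,"dx":0,"dy":16,"dz":0,"hand":1},
    {"ax":0,"ay":0,"az":0,"dx":0,"dy":16,"dz":0,"hand":1}
  ]
}}

```text
clock: 6.5
eef_pos: [510.1, 168.4, 179.1]
tool_rot: [-3.14, -0.001, -2.942]
force: [0.4, -0.2, -3.8]
width: 10.9
gripper_force: 60.3
```

```bash
python3 -c "
from h import *
import pickle
d=get_image('wrist');pickle.dump(d,open('b.pkl','wb'))
s=read_state();print(s['eef_pos'],s['tool_rot'])
cv2.imwrite('pics/b.png',cv2.resize(d['pixels'][90:360,0:280],None,fx=2.85,fy=2.2,interpolation=cv2.INTER_CUBIC)[:,:,::-1])
"
```

```text
[510.22484292 168.14955536 179.11048067] [-3.14053849e+00 -4.44491912e-04 -2.94287687e+00]
```

View pics/b.png

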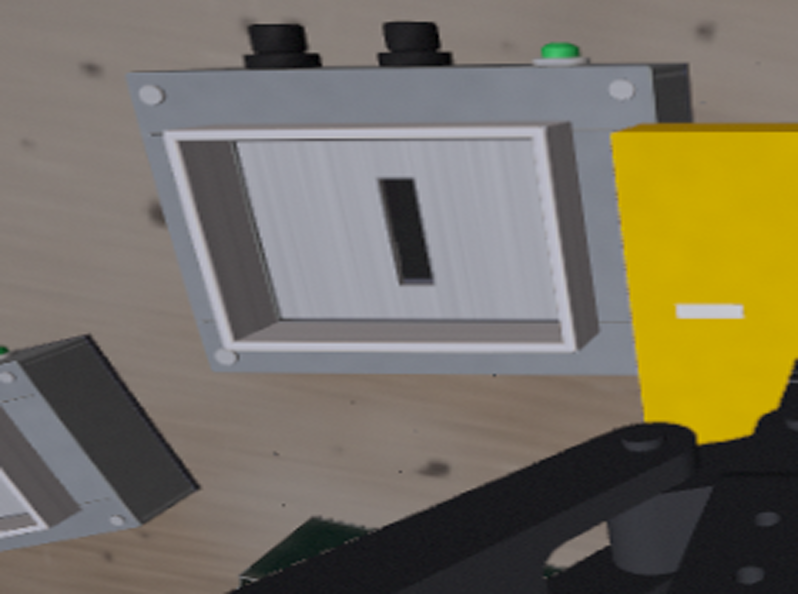

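The rim's outer top corners are at crop (163,131), (548,122), (577,351) and (227,351). The cover's near-left top corner is at about (611,131).

```bash
python3 -c "
from h import *
import pickle
d=pickle.load(open('b.pkl','rb'))
q=np.array([[163,131],[548,122.5],[577,351],[227,351]])
f=lambda q:np.c_[(q[:,0]+.5)/2.85-.5,90+(q[:,1]+.5)/2.2-.5]
P=plane(d,f(q),68);print('rim',P[:,:2].round(1),P.mean(0),rect(P))
o=np.array([[150,95],[620,89],[226,356]]);S=plane(d,f(o),46);print('screws',S[:,:2].round(1),(S[1]+S[2])[:2]/2)
for i in range(4): v=P[(i+1)%4]-P[i];print(np.linalg.norm(v).round(1),np.degrees(np.arctan2(v[1],v[0])).round(2))
s=np.array([[378,178],[414,178],[434,284],[400,285]])
S=plane(d,f(s),49);print('slot',S.mean(0),rect(S))
# cover in hand
px=d['pixels']
h=cv2.cvtColor(px,cv2.COLOR_RGB2HSV)
m=cv2.inRange(h,(20,140,150),(35,255,255))
c=max(cv2.findContours(m,0,1)[0],key=cv2.contourArea).reshape(-1,2)
t=c[np.argsort(c[:,1])]; print('top row',t[0],cv2.boundingRect(c))
L=[c[c[:,1]==r][:,0] for r in (152,156,160,200,240)];print([(l.min(),l.max()) for l in L])
"
```

```text
rim [[513.4 -52.3]
 [488.9  59. ]
 [577.7  75.9]
 [600.9 -34.2]] [545.19595233  12.09387979  68.        ] [544.9  12.4  90.4 114.4  11.9]
screws [[505.7 -74.2]
 [475.8  71. ]
 [617.3 -51. ]] [546.5148695   10.01468634]
114.0 102.42
90.4 10.73
112.5 -78.08
89.4 -168.31
slot [545.93908346  11.17971022  49.        ] [546.1  11.2  45.6  11.5  11.2]
top row [294 149] (214, 149, 214, 143)
[(np.int32(214), np.int32(427)), (np.int32(215), np.int32(427)), (np.int32(215), np.int32(426)), (np.int32(219), np.int32(423)), (np.int32(222), np.int32(419))]
```

```bash
python3 -c "
from h import *
import pickle
d=pickle.load(open('b.pkl','rb'));s=read_state();p=s['eef_pos'];yw=s['tool_rot'][2]
print('cam',rays(d,[[0,0]])[0],p)
for dz in(37,42):
    C=plane(d,[[213.5,148.7],[428,148.7]],p[2]-dz);v=C[1]-C[0];a=np.arctan2(v[1],v[0]);c=C.mean(0)[:2]+49.5*np.array([np.sin(a),-np.cos(a)])
    w=c-p[:2];print(np.linalg.norm(v),np.degrees(a)-90,c,'tool off x',np.cos(yw)*w[0]+np.sin(yw)*w[1],'y',np.sin(yw)*w[0]-np.cos(yw)*w[1])
"
```

```text
cam [441.70268789 154.52859713 321.60340042] [510.22484292 168.14955536 179.11048067]
121.45195057031701 11.40487320543005 [511.06997346 168.56169716] tool off x -0.9098602745004225 y 0.23719353820701403
124.83514670819592 11.40487320543005 [511.65062853 168.67994513] tool off x -1.502431973891831 y 0.23848705790787406
```

```bash
python3 -c "
from h import *
go(544.4,11.6,133,191.6)
"
```

```text
dx -0.260 dy -16.022 dz 4.611 cm az -0.0037 now [510.2 168.1 179.1] [-3.1405e+00 -4.0000e-04 -2.9429e+00] t 6.55
```

>>> {"name": "send_rows", "arguments": {
  "series": [
    {"ax":0,"ay":0,"az":-0.004,"dx":-0.26,"dy":-3,"dz":0,"hand":1},
    {"ax":0,"ay":0,"az":-0.004,"dx":-0.26,"dy":-7,"dz":0,"hand":1},
    {"ax":0,"ay":0,"az":-0.004,"dx":-0.26,"dy":-11,"dz":0,"hand":1},
    {"ax":0,"ay":0,"az":-0.004,"dx":-0.26,"dy":-14,"dz":0,"hand":1},
    {"ax":0,"ay":0,"az":-0.004,"dx":-0.26,"dy":-16,"dz":0,"hand":1},
    {"ax":0,"ay":0,"az":-0.004,"dx":-0.26,"dy":-16,"dz":1.5,"hand":1},
    {"ax":0,"ay":0,"az":-0.004,"dx":-0.26,"dy":-16,"dz":3.5,"hand":1},
    {"ax":0,"ay":0,"az":-0.004,"dx":-0.26,"dy":-16,"dz":4.4,"hand":1},
    {"ax":0,"ay":0,"az":-0.004,"dx":-0.26,"dy":-16,"dz":4.4,"hand":1},
    {"ax":0,"ay":0,"az":-0.004,"dx":-0.26,"dy":-16,"dz":4.4,"hand":1}
  ]
}}

```text
clock: 7.55
eef_pos: [544.6, 13.7, 135.5]
tool_rot: [3.141, 0.0, -2.937]
force: [-0.0, -0.0, -3.9]
width: 11.1
gripper_force: 60.2
```

```bash
python3 -c "
from h import *
go(544.4,11.6,130,191.6);print(read_state()['force'])
d=get_image('wrist');cv2.imwrite('pics/c.png',d['pixels'][:,:,::-1])
"
```

```text
dx 0.058 dy -0.198 dz 0.554 cm az 0.0024 now [544.6  13.7 135.5] [ 3.1412e+00  3.0000e-04 -2.9368e+00] t 7.55
[-0.00728354 -0.01152081 -3.8877029 ]
```

>>> {"name": "send_rows", "arguments": {
  "series": [
    {"ax":0,"ay":0,"az":0,"dx":0,"dy":-0.15,"dz":0.2,"hand":1},
    {"ax":0,"ay":0,"az":0,"dx":0,"dy":-0.15,"dz":0.3,"hand":1},
    {"ax":0,"ay":0,"az":0,"dx":0,"dy":-0.15,"dz":0.3,"hand":1},
    {"ax":0,"ay":0,"az":0,"dx":0,"dy":-0.15,"dz":0.3,"hand":1}
  ]
}}

```text
clock: 8.0
eef_pos: [544.8, 11.6, 132.5]
tool_rot: [-3.142, 0.0, -2.937]
force: [-1.1, 1.0, -4.9]
width: 11.1
gripper_force: 60.2
```

```bash
python3 -c "
from h import *
go(544.4,11.6,130,191.6);print(read_state()['force'])
d=get_image('wrist');go(544.4,11.6,130,191.6)
"
```

```text
dx 0.038 dy 0.007 dz 0.249 cm az 0.0017 now [544.8  11.6 132.5] [-3.1415e+00  3.0000e-04 -2.9374e+00] t 8.0
[-1.11945488  1.01118053 -4.86404718]
dx 0.039 dy 0.005 dz 0.247 cm az 0.0017 now [544.8  11.6 132.5] [-3.1416e+00  3.0000e-04 -2.9374e+00] t 8.05
```

Positioned. Slow descent, 2 mm per row.

>>> {"name": "send_rows", "arguments": {
  "series": [
    {"ax":0,"ay":0,"az":0.002,"dx":0.03,"dy":0,"dz":0.2,"hand":1},
    {"ax":0,"ay":0,"az":0.002,"dx":0.03,"dy":0,"dz":0.4,"hand":1},
    {"ax":0,"ay":0,"az":0.002,"dx":0.03,"dy":0,"dz":0.6,"hand":1},
    {"ax":0,"ay":0,"az":0.002,"dx":0.03,"dy":0,"dz":0.8,"hand":1},
    {"ax":0,"ay":0,"az":0.002,"dx":0.03,"dy":0,"dz":0.8,"hand":1}
  ]
}}

```text
clock: 8.55
eef_pos: [544.2, 11.5, 124.0]
tool_rot: [3.142, -0.001, -2.939]
force: [1.1, -0.3, -3.9]
width: 11.1
gripper_force: 60.2
```

>>> {"name": "send_rows", "arguments": {
  "series": [
    {"ax":0,"ay":0,"az":0,"dx":0,"dy":0,"dz":0.2,"hand":1},
    {"ax":0,"ay":0,"az":0,"dx":0,"dy":0,"dz":0.4,"hand":1},
    {"ax":0,"ay":0,"az":0,"dx":0,"dy":0,"dz":0.6,"hand":1},
    {"ax":0,"ay":0,"az":0,"dx":0,"dy":0,"dz":0.8,"hand":1},
    {"ax":0,"ay":0,"az":0,"dx":0,"dy":0,"dz":1.0,"hand":1},
    {"ax":0,"ay":0,"az":0,"dx":0,"dy":0,"dz":1.0,"hand":1}
  ]
}}

```text
clock: 9.15
eef_pos: [544.2, 11.5, 114.0]
tool_rot: [-3.142, -0.001, -2.939]
force: [0.7, -0.1, -4.6]
width: 11.2
gripper_force: 60.2
```

>>> {"name": "send_rows", "arguments": {
  "series": [
    {"ax":0,"ay":0,"az":0,"dx":0,"dy":0,"dz":0.2,"hand":1},
    {"ax":0,"ay":0,"az":0,"dx":0,"dy":0,"dz":0.4,"hand":1},
    {"ax":0,"ay":0,"az":0,"dx":0,"dy":0,"dz":0.55,"hand":1},
    {"ax":0,"ay":0,"az":0,"dx":0,"dy":0,"dz":0.65,"hand":1},
    {"ax":0,"ay":0,"az":0,"dx":0,"dy":0,"dz":0.65,"hand":1},
    {"ax":0,"ay":0,"az":0,"dx":0,"dy":0,"dz":0.65,"hand":1}
  ]
}}

```text
clock: 9.75
eef_pos: [544.4, 11.5, 108.1]
tool_rot: [-3.141, 0.0, -2.939]
force: [-1.8, -1.3, 2.7]
width: 11.1
gripper_force: 61.2
```

The cover is seated: the vertical force changed sign at TCP z = 108. Now I press slowly.

>>> {"name": "send_rows", "arguments": {
  "series": [
    {"ax":0,"ay":0,"az":0,"dx":0,"dy":0,"dz":0.15,"hand":1},
    {"ax":0,"ay":0,"az":0,"dx":0,"dy":0,"dz":0.3,"hand":1},
    {"ax":0,"ay":0,"az":0,"dx":0,"dy":0,"dz":0.4,"hand":1},
    {"ax":0,"ay":0,"az":0,"dx":0,"dy":0,"dz":0.4,"hand":1}
  ]
}}

```text
clock: 10.15
eef_pos: [544.4, 11.5, 103.7]
tool_rot: [-3.141, -0.0, -2.939]
force: [-2.1, -0.9, 4.0]
width: 11.2
gripper_force: 61.3
```

>>> {"name": "send_rows", "arguments": {
  "series": [
    {"ax":0,"ay":0,"az":0,"dx":0,"dy":0,"dz":0.1,"hand":1},
    {"ax":0,"ay":0,"az":0,"dx":0,"dy":0,"dz":0.2,"hand":1},
    {"ax":0,"ay":0,"az":0,"dx":0,"dy":0,"dz":0.3,"hand":1},
    {"ax":0,"ay":0,"az":0,"dx":0,"dy":0,"dz":0.3,"hand":1}
  ]
}}

```text
clock: 10.55
eef_pos: [544.4, 11.5, 100.7]
tool_rot: [-3.142, -0.0, -2.939]
force: [-2.1, -1.7, 4.6]
width: 11.3
gripper_force: 61.4
```

>>> {"name": "send_rows", "arguments": {
  "series": [
    {"ax":0,"ay":0,"az":0,"dx":0,"dy":0,"dz":0.1,"hand":1},
    {"ax":0,"ay":0,"az":0,"dx":0,"dy":0,"dz":0.2,"hand":1},
    {"ax":0,"ay":0,"az":0,"dx":0,"dy":0,"dz":0.2,"hand":1}
  ]
}}

```text
clock: 10.85
eef_pos: [544.4, 11.5, 98.7]
tool_rot: [-3.142, -0.0, -2.939]
force: [-2.5, -2.0, 4.1]
width: 10.9
gripper_force: 61.5
```

>>> {"name": "send_rows", "arguments": {
  "series": [
    {"ax":0,"ay":0,"az":0,"dx":0,"dy":0,"dz":0.1,"hand":1},
    {"ax":0,"ay":0,"az":0,"dx":0,"dy":0,"dz":0.2,"hand":1},
    {"ax":0,"ay":0,"az":0,"dx":0,"dy":0,"dz":0.2,"hand":1}
  ]
}}

```text
clock: 11.15
eef_pos: [544.4, 11.5, 96.8]
tool_rot: [-3.141, -0.0, -2.939]
force: [-3.3, -0.7, 4.8]
width: 10.9
gripper_force: 61.5
```

>>> {"name": "send_rows", "arguments": {
  "series": [
    {"ax":0,"ay":0,"az":0,"dx":0,"dy":0,"dz":0.1,"hand":1},
    {"ax":0,"ay":0,"az":0,"dx":0,"dy":0,"dz":0.15,"hand":1},
    {"ax":0,"ay":0,"az":0,"dx":0,"dy":0,"dz":0.15,"hand":1}
  ]
}}

```text
clock: 11.45
eef_pos: [544.4, 11.5, 95.4]
tool_rot: [-3.141, 0.0, -2.939]
force: [-2.4, -1.6, 5.9]
width: 10.8
gripper_force: 61.6
```

>>> {"name": "send_rows", "arguments": {
  "series": [
    {"ax":0,"ay":0,"az":0,"dx":0,"dy":0,"dz":0.1,"hand":1},
    {"ax":0,"ay":0,"az":0,"dx":0,"dy":0,"dz":0.15,"hand":1},
    {"ax":0,"ay":0,"az":0,"dx":0,"dy":0,"dz":0.15,"hand":1}
  ]
}}

```text
clock: 11.75
eef_pos: [544.4, 11.5, 93.9]
tool_rot: [-3.141, -0.0, -2.939]
force: [-2.3, -2.0, 6.2]
width: 11.2
gripper_force: 61.6
```

>>> {"name": "send_rows", "arguments": {
  "series": [
    {"ax":0,"ay":0,"az":0,"dx":0,"dy":0,"dz":0.1,"hand":1},
    {"ax":0,"ay":0,"az":0,"dx":0,"dy":0,"dz":0.15,"hand":1},
    {"ax":0,"ay":0,"az":0,"dx":0,"dy":0,"dz":0.15,"hand":1}
  ]
}}

```text
clock: 12.05
eef_pos: [544.4, 11.5, 92.4]
tool_rot: [-3.141, -0.0, -2.939]
force: [-3.0, -2.1, 5.2]
width: 11.3
gripper_force: 61.6
```

>>> {"name": "send_rows", "arguments": {
  "series": [
    {"ax":0,"ay":0,"az":0,"dx":0,"dy":0,"dz":0.1,"hand":1},
    {"ax":0,"ay":0,"az":0,"dx":0,"dy":0,"dz":0.1,"hand":1}
  ]
}}

```text
clock: 12.25
eef_pos: [544.4, 11.5, 91.5]
tool_rot: [-3.141, -0.0, -2.939]
force: [-2.7, -1.1, 7.3]
width: 11.1
gripper_force: 61.7
```

>>> {"name": "send_rows", "arguments": {
  "series": [
    {"ax":0,"ay":0,"az":0,"dx":0,"dy":0,"dz":0.1,"hand":1},
    {"ax":0,"ay":0,"az":0,"dx":0,"dy":0,"dz":0.1,"hand":1}
  ]
}}

```text
clock: 12.45
eef_pos: [544.4, 11.5, 90.5]
tool_rot: [-3.141, 0.0, -2.939]
force: [-3.5, -2.4, 6.7]
width: 11.3
gripper_force: 61.7
```

>>> {"name": "send_rows", "arguments": {
  "series": [
    {"ax":0,"ay":0,"az":0,"dx":0,"dy":0,"dz":0.1,"hand":1},
    {"ax":0,"ay":0,"az":0,"dx":0,"dy":0,"dz":0.1,"hand":1}
  ]
}}

```text
clock: 12.65
eef_pos: [544.4, 11.5, 89.5]
tool_rot: [-3.141, 0.0, -2.939]
force: [-3.4, -1.4, 5.8]
width: 10.9
gripper_force: 61.8
```

>>> {"name": "send_rows", "arguments": {
  "series": [
    {"ax":0,"ay":0,"az":0,"dx":0,"dy":0,"dz":0.1,"hand":1},
    {"ax":0,"ay":0,"az":0,"dx":0,"dy":0,"dz":0.1,"hand":1}
  ]
}}

```text
clock: 12.85
eef_pos: [544.4, 11.5, 88.8]
tool_rot: [-3.141, 0.0, -2.939]
force: [-3.6, -1.9, 9.3]
width: 11.3
gripper_force: 62.4
```

>>> {"name": "send_rows", "arguments": {
  "series": [
    {"ax":0,"ay":0,"az":0,"dx":0,"dy":0,"dz":0.05,"hand":1},
    {"ax":0,"ay":0,"az":0,"dx":0,"dy":0,"dz":0.05,"hand":1}
  ]
}}

```text
clock: 13.05
eef_pos: [544.4, 11.5, 88.8]
tool_rot: [-3.141, 0.0, -2.94]
force: [-4.8, -2.4, 14.0]
width: 10.7
gripper_force: 63.0
```

The floor is felt at z ≈ 88.8, a stud depth of about 19.3 mm. I back off 0.7 mm and begin the clockwise turn.

>>> {"name": "send_rows", "arguments": {
  "series": [
    {"ax":0,"ay":0,"az":0,"dx":0,"dy":0,"dz":-0.07,"hand":1},
    {"ax":0,"ay":0,"az":0.1,"dx":0,"dy":0.01,"dz":-0.07,"hand":1},
    {"ax":0,"ay":0,"az":0.2,"dx":0,"dy":0.02,"dz":-0.07,"hand":1},
    {"ax":0,"ay":0,"az":0.3,"dx":0,"dy":0.03,"dz":-0.07,"hand":1},
    {"ax":0,"ay":0,"az":0.3,"dx":0,"dy":0.03,"dz":-0.07,"hand":1}
  ]
}}

```text
clock: 13.55
eef_pos: [544.4, 12.1, 89.0]
tool_rot: [-3.141, 0.0, 3.042]
force: [-2.9, -1.1, 7.1]
width: 11.1
gripper_force: 62.0
```

```bash
python3 -c "
from h import *
s=read_state();print(s['force'],s['torque'],s['qpos'])"
```

```text
[-2.87371371 -1.1162848   7.10905471] [-0.11892905  0.64484506 -0.03111505] [ 0.31308845  0.75485227 -0.60614526  1.92439052  0.67512511  0.67518052
  0.75806711]
```

>>> {"name": "send_rows", "arguments": {
  "series": [
    {"ax":0,"ay":0,"az":0.1,"dx":0,"dy":0.01,"dz":0,"hand":1},
    {"ax":0,"ay":0,"az":0.2,"dx":0,"dy":0.02,"dz":0,"hand":1},
    {"ax":0,"ay":0,"az":0.3,"dx":0,"dy":0.03,"dz":0,"hand":1},
    {"ax":0,"ay":0,"az":0.4,"dx":0,"dy":0.03,"dz":0,"hand":1},
    {"ax":0,"ay":0,"az":0.5,"dx":0,"dy":0.04,"dz":0,"hand":1},
    {"ax":0,"ay":0,"az":0.6,"dx":0,"dy":0.05,"dz":0,"hand":1},
    {"ax":0,"ay":0,"az":0.6,"dx":0,"dy":0.05,"dz":0,"hand":1}
  ]
}}

```text
clock: 14.25
eef_pos: [544.9, 13.2, 89.1]
tool_rot: [3.14, 0.001, 2.443]
force: [-3.1, -0.8, 8.2]
width: 11.1
gripper_force: 62.0
```

```bash
python3 -c "
from h import *
s=read_state();print(s['force'],s['torque']);go(544.4,12.3,89,191.6-90)"
```

```text
[-3.13676936 -0.81467177  8.21215642] [ 0.01427977  0.48257815 -0.02457807]
dx -0.022 dy -0.101 dz 0.006 cm az 0.6693 now [544.9  13.2  89.1] [3.1404e+00 7.0000e-04 2.4425e+00] t 14.25
```

>>> {"name": "send_rows", "arguments": {
  "series": [
    {"ax":0,"ay":0,"az":0.1,"dx":0,"dy":-0.01,"dz":0,"hand":1},
    {"ax":0,"ay":0,"az":0.2,"dx":0,"dy":-0.02,"dz":0,"hand":1},
    {"ax":0,"ay":0,"az":0.3,"dx":0,"dy":-0.03,"dz":0,"hand":1},
    {"ax":0,"ay":0,"az":0.4,"dx":0,"dy":-0.04,"dz":0,"hand":1},
    {"ax":0,"ay":0,"az":0.5,"dx":0,"dy":-0.05,"dz":0,"hand":1},
    {"ax":0,"ay":0,"az":0.6,"dx":0,"dy":-0.05,"dz":0,"hand":1},
    {"ax":0,"ay":0,"az":0.66,"dx":0,"dy":-0.05,"dz":0,"hand":1},
    {"ax":0,"ay":0,"az":0.66,"dx":0,"dy":-0.05,"dz":0,"hand":1},
    {"ax":0,"ay":0,"az":0.66,"dx":0,"dy":-0.05,"dz":0,"hand":1}
  ]
}}

```text
clock: 15.15
eef_pos: [546.1, 13.9, 89.4]
tool_rot: [3.137, -0.001, 1.785]
force: [-1.0, 2.2, 7.3]
width: 11.0
gripper_force: 61.9
```

```bash
python3 -c "
from h import *
s=read_state();print(s['force'],s['torque']);go(544.4,12.3,89,191.6-90)"
```

```text
[-1.04109771  2.19740356  7.32230907] [ 0.30744968  0.2289482  -0.04393   ]
dx -0.119 dy -0.195 dz 0.040 cm az 0.0121 now [546.1  13.9  89.4] [ 3.1370e+00 -1.1000e-03  1.7854e+00] t 15.15
```

Turned home with low torque. I let it rise gently into the notch, then release.

>>> {"name": "send_rows", "arguments": {
  "series": [
    {"ax":0,"ay":0,"az":0,"dx":0,"dy":0,"dz":-0.1,"hand":1},
    {"ax":0,"ay":0,"az":0,"dx":0,"dy":0,"dz":-0.2,"hand":1},
    {"ax":0,"ay":0,"az":0,"dx":0,"dy":0,"dz":-0.28,"hand":1},
    {"ax":0,"ay":0,"az":0,"dx":0,"dy":0,"dz":-0.28,"hand":1}
  ]
}}

```text
clock: 15.55
eef_pos: [546.0, 13.9, 92.2]
tool_rot: [3.137, -0.001, 1.785]
force: [0.3, 1.8, 6.0]
width: 10.8
gripper_force: 61.9
```

```bash
python3 -c "
from h import *
s=read_state();print(s['force'],s['torque']);go(544.4,12.3,89,191.6-90)"
```

```text
[0.28460857 1.81396637 5.97090188] [0.2992596  0.18748927 0.03015942]
dx -0.118 dy -0.192 dz 0.316 cm az 0.0121 now [546.   13.9  92.2] [ 3.1370e+00 -1.3000e-03  1.7853e+00] t 15.55
```

>>> {"name": "send_rows", "arguments": {
  "series": [
    {"ax":0,"ay":0,"az":0,"dx":0,"dy":0,"dz":-0.06,"hand":1},
    {"ax":0,"ay":0,"az":0,"dx":0,"dy":0,"dz":-0.06,"hand":1}
  ]
}}

```text
clock: 15.75
eef_pos: [546.1, 13.9, 92.7]
tool_rot: [3.137, -0.001, 1.785]
force: [0.2, 2.5, 6.7]
width: 11.1
gripper_force: 61.9
```

>>> {"name": "send_rows", "arguments": {
  "series": [
    {"ax":0,"ay":0,"az":0,"dx":0,"dy":0,"dz":-0.06,"hand":1},
    {"ax":0,"ay":0,"az":0,"dx":0,"dy":0,"dz":-0.06,"hand":1}
  ]
}}

```text
clock: 15.95
eef_pos: [546.0, 13.9, 92.9]
tool_rot: [3.137, -0.002, 1.785]
force: [2.3, 3.7, 1.6]
width: 10.9
gripper_force: 61.2
```

The notch takes the load at z ≈ 92.9. I release and retreat.

>>> {"name": "send_rows", "arguments": {
  "series": [
    {"ax":0,"ay":0,"az":0,"dx":0,"dy":0,"dz":0,"hand":0.6},
    {"ax":0,"ay":0,"az":0,"dx":0,"dy":0,"dz":0,"hand":0.2},
    {"ax":0,"ay":0,"az":0,"dx":0,"dy":0,"dz":0,"hand":0},
    {"ax":0,"ay":0,"az":0,"dx":0,"dy":0,"dz":0,"hand":0},
    {"ax":0,"ay":0,"az":0,"dx":0,"dy":0,"dz":-1,"hand":0},
    {"ax":0,"ay":0,"az":0,"dx":0,"dy":0,"dz":-3,"hand":0},
    {"ax":0,"ay":0,"az":0,"dx":0,"dy":0,"dz":-6,"hand":0},
    {"ax":0,"ay":0,"az":0,"dx":0,"dy":0,"dz":-9,"hand":0},
    {"ax":0,"ay":0,"az":0,"dx":0,"dy":0,"dz":-9,"hand":0},
    {"ax":0,"ay":0,"az":0,"dx":0,"dy":0,"dz":-9,"hand":0}
  ]
}}

```text
clock: 16.95
eef_pos: [544.4, 11.8, 183.6]
tool_rot: [3.14, 0.001, 1.783]
force: [0.0, 0.3, 0.1]
width: 85.5
gripper_force: 0.0
```

```bash
python3 -c "
from h import *
s=read_state();print(s['force'],s['width'],s['eef_pos'])
a=get_image('wrist');m=yellow(a)
for c in cv2.findContours(m,0,1)[0]:
    if cv2.contourArea(c)>2000: print(cv2.boundingRect(c),rect(plane(a,c.reshape(-1,2),71)))
cv2.imwrite('pics/f.png',a['pixels'][:,:,::-1])"
```

```text
[0.0238651  0.2779482  0.10290081] 85.51150481060222 [544.44937592  11.7693302  183.56768023]
(262, 120, 124, 143) [545.8  12.4  98.1 122.4  11.4]
```

View pics/f.png

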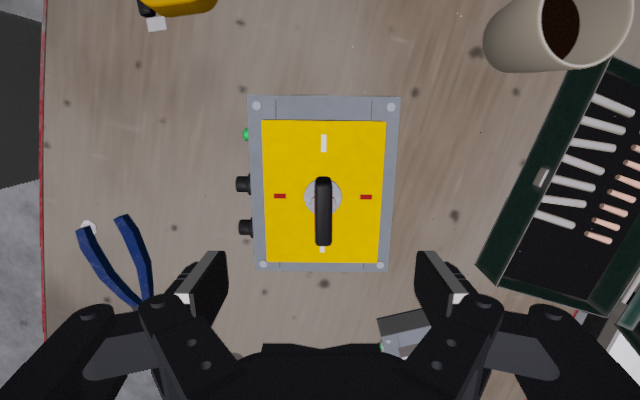

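The cover sits square on the box at (323,192). The wing points to the white marks (323,143) and (322,248), and the gripper is clear.

```bash
python3 -c "
from cell import *
print(finish_job())"
```

```text
the job is handed in; nothing more can be done
None
```

The job is handed in at about 17 s on the robot's clock: the cover is seated on the larger box's rim, with its stud pressed through the slot, turned a quarter turn clockwise and sprung back into its notch. The judge's verdict was not shown. The highest force I read was 14 N, and I never went near the mug, tape measure or ferrule.

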